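# Lock the exhibit cart's wheel with a spring cotter

## Robot

A 7-joint arm with a two-finger parallel gripper is mounted at the origin on the work surface. World frame = base frame: x ahead of the robot, y to its left, z up, the work surface at z = 0. Lengths are in m, angles in rad, forces in N, time in s.
With the tool pointing down it reaches from about 0.4 to 0.925 m from the base axis. Payload 5.6 kg.
Tool frame: the origin (TCP) lies midway between the tips of the shut fingers; the grasp point (between the pads) lies manip.grasp_offset behind it (manip.grasp_offset is the distance from the TCP to the grasp point, in m); z points along the fingers, y is the line along which they close (so a half turn about z gives the same grasp; the last joint's range is limited). The gripper opens to 85 mm and grips with 20 to 120 N. Pads are 22 mm wide; open, the fingers measure 114 mm over their backs; the gripper's body (76 mm by 85 mm) begins 54 mm behind the grasp point. The pads swing forward as they close: fully open they stand 13 mm farther back than shut.
Start: joints at [-1.342, 0.468, -0.012, 1.603, 0.006, 1.071, -0.056], TCP at [0.175, 0.626, 0.231] pointing down, gripper open.
Joint ranges: [-2.53, 2.53], [-0.31, 2.02], [-1.57, 1.55], [0.28, 2.44], [-1.29, 4.43], [0.15, 1.84], [-2.92, 2.92]. Speed limits (rad/s): [2.57, 2.57, 3.14, 3.14, 3.14, 3.14, 3.14].

## Interface

Orientations are given as a unit quaternion [x, y, z, w].
In Python, from rig import manip gives the robot as it stands. The module is installed in compiled form; this text tells all that it offers.
- The arm moves only by the shell command python3 -m handwheel 'ROWS'. ROWS is text: rows parted by semicolons, each of 5 numbers parted by spaces: the closure, from 0 (fully open) to 1 (shut), then the shift along the tool's x, y, z in m, then the turn about the tool's z in degrees. In form: gripper x y z roll; .... A call has 1 to 20 rows; each row is the pose to reach, as a shift and turn from the pose commanded when the call began, along the tool's axes at that moment; what a row does not reach only later rows make up. A row lasts 1/12 s, in which the tool goes at most 41.7 mm and 7.16 degrees, less where a joint would pass 70% of its speed; a pose out of reach is approached as far as the arm can. A call with a gripper value outside its range is refused whole. The fingers move at their own pace and stop on an object; the grip force is fixed at half the most. Time passes only in rows, so rows that repeat a pose let the fingers close. It gives the time, the measured TCP pose, the force, the opening and the grip force at its end, in the units of the state.
- manip.get_obs(): the state, without advancing time (a new reading comes with each control period).
- manip.snapshot(name): name is "scene" or "top" or "wrist"; returns a dict with "image" (420x560x3 uint8, red, green, blue), "depth" (420x560 float32, m along the optical axis (not along the pixel's ray), 0 where there is no reading), "fx", "fy", "cx", "cy" (pixels), "xyz" and "attitude" of the camera in the world; the wrist camera has in their place "hand_eye" (4x4, takes a point from camera to tool coordinates, whose origin is the TCP and whose axes are the flange's). Camera axes: x right, y down, z forward; pixel columns grow to the right and rows downward; lengths in m; the calibration is good to about 2 mm. A picture is of the moment at which its call begins: read the wrist's pose just before it.
- manip.hand_in(): hands the job in; it is judged then, once.
The state is a dict: "time": time; "joint_positions": joint angles; "joint_velocities": joint speeds; "tau": joint torques, N m; "tool_pos": TCP position; "eef_rot": TCP orientation; "force": force on the tool from outside, world axes, zero at the start; "torque": the same for the moment, N m; "finger_gap": finger opening in m; "grasp_force": force on a finger pad.
Only numpy, scipy, OpenCV 4.12 (cv2) and the standard library are available. Lean on these libraries where they do the work, as an engineer would, in place of code of your own. Each camera call takes 0.05 s, during which the arm holds its last target. There are 200 camera calls.

## Task

Slide the cart's wheel fully home along its axle so that the cross hole is free, then take the spring cotter from the wooden block and push its straight leg down through the hole until the bow snaps over the axle and the cotter sits fully home. Push with feeling: the axle is sprung and must never be driven down onto its bottom stop. Let go of everything at the end and leave the screwdriver, the tin and the doll where they are.

Things in the scene. Friction and masses are not known exactly. Their poses are not given: they have to be found in the camera images.
- cross_hole (a point): Centre of the 6.5 mm square hole that runs vertically through the free end of the cart's level steel axle (20 mm diameter, about 120 mm above the bench). Axes: z up along the hole, y along the axle towards the wheel's seat and the cart's frame, x across the axle. Mouths widen to 9 mm (x), 11 mm (y). The free end is 14 mm beyond the hole (-y). Sinks with the axle.
- axle (a joint): How far the sprung axle is pushed down, m: 0 at rest (top stop), 0.045 at its bottom stop; more than 0.042 counts as on the stop. It begins to sink under about 1 N of downward load, then 0.4 N per mm, so 0.042 is reached at about 17.5 N. It rises again when let go.
- cart: Corner of the cart, fixed to the bench: grey steel upright (182 mm tall) on a 150 x 130 mm foot plate; axes as cross_hole. The hole lies 100 mm from this origin towards -y, 120 mm up. The frame and the axle's block begin about 60 mm from the hole, the collar on which the wheel's hub seats 53 mm from it (+y).
- wheel_mid (a point): Centre of the wheel, on the axle; axes as cross_hole. 124 mm diameter, black tyre 14 mm wide with 3 mm rim chamfers, outer tyre face 7 mm from here towards -y. The hub is a tube 30 mm in diameter, 46 mm long. The wheel does not turn. Home, it is 30 mm from the hole (+y) and the hub ends 7 mm short of the hole's centre; further out the hub covers the hole.
- wheel (a joint): How far the wheel stands out along the axle from home (against the collar), m: 0 is home, grows towards the axle's free end (-y), at most 0.045. Slides against about 4 N of friction and stays where it is left.
- clip: Spring cotter of 5 mm bare steel wire, 72 mm long, 45 g, standing in the wooden block, finger loop up. Origin: tip of its straight leg; z up the leg, x from the straight leg to the springy bow leg, y across its flat. Loop: flat-sided, x -8 to 14, z 46 to 72 mm, 6 mm thick.
- clip_seat (a point): Point on the straight leg, 30 mm above its tip (clip axes): lies at the cross hole's centre when the cotter is seated. While pushing, the bow starts to spread over the axle's side about 20 mm short of this, and its waist passes the axle's widest part about 10 to 14 mm short; then it snaps in under the axle. Sideways binding adds to the push. This takes some 8 to 15 N.
- clip_grip (a point): Middle of the finger loop (clip axes), 33 mm above clip_seat and 3 mm from the leg's line towards the bow. The loop is 22 mm wide along the clip's x; its underside is 17 mm below this point and, seated, 6 mm above the axle's top.
- bow (a joint): How far the bow leg is sprung open about its upper end (clip x 6, z 48 mm), rad: 0 relaxed, about 0.13 as its waist rides over the axle's widest part, near 0 again when snapped over. Relaxed centre line: hump x 14 at z 30, waist x 7 at z 19.5, flared end x 15 at z 6 mm.
- block: Wooden holding block 54 x 40 x 36 mm, fixed to the bench, origin under its centre. The cotter stands in a pocket in its top, 25 mm (x) by 6.5 mm (y), 30 mm deep, with its straight leg 7.5 mm from the centre towards -x.
- screwdriver: Bystander: 150 mm screwdriver lying on the bench, along its x.
- tin: Bystander: aluminium tin, 52 mm diameter, 50 mm tall, origin under its centre.
- doll: Bystander: turned wooden peg doll, 42 mm diameter, 71 mm tall, origin under its centre.

How it is judged:
On the way, in this order (a step that is already met when the one before it is completed fails the run):
1. the wheel is fully home against its collar (within 2 mm) (value of joint wheel below 0.002 m), for 0.2 s.
2. the cotter's leg is through the cross hole and its bow has snapped over the axle (z of clip_seat in the frame of cross_hole between -0.008 and 0.004 m and horizontal distance between clip_seat and cross_hole below 0.004 m and angle between the z axis of clip and the z axis of cross_hole, either way round below 0.15 rad and value of joint bow below 0.1 rad), for 0.2 s.
At the end, for the whole second after the job is handed in: Wheel home within 2 mm; clip_seat at most 4 mm above or 8 mm below the centre of the hole and within 4 mm sideways, leg within 0.15 rad of the line of the hole; bow sprung back to under 0.10 rad; axle up again within 2 mm; cotter at rest (all of step 2 and value of joint each of wheel, axle below 0.002 m and linear speed of clip below 0.02 m/s); the robot touches nothing.
It fails at once if the axle is driven down onto its bottom stop (42 mm) (value of joint axle above 0.042 m).
It fails at once if the screwdriver is disturbed (moved more than 20 mm) (distance of screwdriver from where it was at the start of the episode above 0.02 m).
It fails at once if the tin is disturbed (moved more than 20 mm) (distance of tin from where it was at the start of the episode above 0.02 m).
It fails at once if the doll is disturbed (moved more than 20 mm) (distance of doll from where it was at the start of the episode above 0.02 m).
It also fails if it takes over 72 s, if anything falls off the work surface, if the arm or the gripper's body presses on something with over 40 N, if the wrist force passes 120 N, or if a joint passes its speed limit or range.

## Working session

There is one attempt and no reset: what is moved stays moved. The work goes in short steps, Python scripts to look and compute and a shell command to move; the robot and the scene stay as the last step left them, time stands still between calls to the robot, and variables do not carry over. Pictures are saved under pics/ and viewed, at most 10 in all, crops included, and the job is handed in when it is done.

```bash
mkdir -p pics
cat > h.py <<'E'
import numpy as np, cv2, pickle
from scipy.spatial.transform import Rotation as R
from rig import manip
def snap(n):
    o=manip.get_obs(); s=manip.snapshot(n); s['obs']=o
    if 'hand_eye' in s:
        T=np.eye(4); T[:3,:3]=R.from_quat(o['eef_rot']).as_matrix(); T[:3,3]=o['tool_pos']; s['T']=T@np.array(s['hand_eye'])
    else:
        T=np.eye(4); a=np.array(s['attitude']); T[:3,:3]=a if a.shape==(3,3) else R.from_quat(a).as_matrix(); T[:3,3]=s['xyz']; s['T']=T
    return s
def cloud(s):
    v,u=np.mgrid[:420,:560]; d=s['depth']
    p=np.stack([(u-s['cx'])/s['fx']*d,(v-s['cy'])/s['fy']*d,d],-1)
    w=p@s['T'][:3,:3].T+s['T'][:3,3]; w[d==0]=np.nan; return w
def ray(s,u,v,z):
    d=s['T'][:3,:3]@np.array([(u-s['cx'])/s['fx'],(v-s['cy'])/s['fy'],1]); o=s['T'][:3,3]
    return o+d*(z-o[2])/d[2]
E
python3 - <<'E'
from h import *
for n in ('scene','top'):
    s=snap(n); cv2.imwrite(f'pics/{n}0.png',s['image'][...,::-1]); pickle.dump(s,open(n+'0.pkl','wb'))
    print(n,s['fx'],s['cx'],s['cy'],s['T'].round(3).tolist())
o=manip.get_obs(); print(o, manip.grasp_offset)
E
```

```text
scene 406.1851684424446 281.3801917637402 206.96103133502262 [[0.882, 0.259, -0.394, 0.9], [0.471, -0.461, 0.752, -0.692], [0.013, -0.849, -0.528, 0.542], [0.0, 0.0, 0.0, 1.0]]
top 408.7365541020034 285.4428888326611 211.08655444228057 [[0.019, -0.998, 0.063, 0.533], [-1.0, -0.018, 0.018, -0.092], [-0.017, -0.063, -0.998, 1.02], [0.0, 0.0, 0.0, 1.0]]
{'time': 0.1, 'joint_positions': array([-1.34201118,  0.46829319, -0.01156903,  1.60356084,  0.00601761,
        1.0714124 , -0.05629207]), 'joint_velocities': array([ 0.00045558, -0.00214759, -0.00026874, -0.00391103, -0.00145249,
       -0.00056183, -0.00041288]), 'tau': array([ 8.76706581e-04, -5.33517730e+01,  2.13459833e-02, -2.51972008e+01,
        1.14413965e-02,  4.26768660e-03,  3.18986258e-05]), 'tool_pos': array([0.17444287, 0.62561489, 0.2304188 ]), 'eef_rot': array([ 1.35513349e-01,  9.90775181e-01, -8.19318742e-04, -3.71791985e-05]), 'force': array([0.5783099 , 0.08374634, 0.28350608]), 'torque': array([ 0.03305839, -0.03132766,  0.04859713]), 'grasp_force': 0.0, 'finger_gap': 0.08516973390453894} 0.0187
```

View pics/scene0.png

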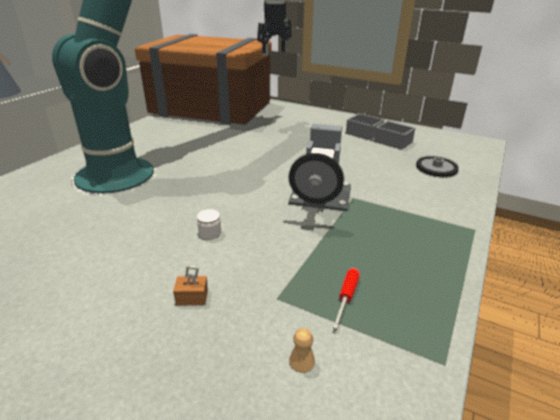

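View pics/top0.png

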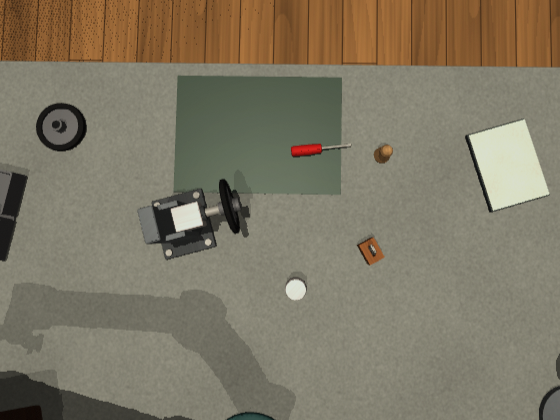

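The scene view shows the cart wheel at (317,178), the block with its cotter at (190,290), the tin at (208,224), the doll at (302,350) and the screwdriver at (345,298). In the top view they are at wheel (231,207), block (371,251), tin (296,289), doll (384,153) and screwdriver (320,150).

Run:
```python
from h import *
s=pickle.load(open('scene0.pkl','rb')); t=pickle.load(open('top0.pkl','rb'))
cs,ct=cloud(s),cloud(t)
# wheel outer face from scene
b=cs[145:212,283:352].reshape(-1,3); im=s['image'][145:212,283:352].reshape(-1,3).astype(int)
m=(b[:,2]>0.05)&(im.max(1)<60)&np.isfinite(b[:,0]); p=b[m]
for _ in range(6):
    c=p.mean(0); n=np.linalg.svd(p-c,full_matrices=False)[2][2]; r=abs((p-c)@n); p=p[r<max(0.003,np.median(r)*2)]
n*=-np.sign(n[1]); print('tyre face',len(p),c,n,'extent',p.min(0),p.max(0))
# foot plate & block in top
hsv=cv2.cvtColor(t['image'],cv2.COLOR_RGB2HSV)
def rect(mask,z,name):
    cn,_=cv2.findContours(mask.astype(np.uint8),cv2.RETR_EXTERNAL,cv2.CHAIN_APPROX_NONE); k=max(cn,key=cv2.contourArea)[:,0]
    w=np.array([ray(t,u,v,z)[:2] for u,v in k]); (c,sz,a)=cv2.minAreaRect((w*1000).astype(np.float32)); print(name,c,sz,a)
    return k
roi=np.zeros((420,560),bool); roi[225:275,345:395]=1
Z=ct[...,2]
rect(roi&(Z>0.028)&(Z<.042),.036,'block depth'); rect(roi&(hsv[...,1]>110),.036,'block col')
roi[:]=0; roi[180:270,130:255]=1
print('foot z',np.nanmedian(Z[roi&(Z>.004)&(Z<.03)]))
# high things
for lo,hi in((.1,.14),(.14,.2)):
    q=ct[roi&(Z>lo)&(Z<hi)]; (c,sz,a)=cv2.minAreaRect((q[:,:2]*1000).astype(np.float32)); print(lo,hi,len(q),c,sz,a,np.median(q[:,2]))
q=ct[225:275,345:395].reshape(-1,3); q=q[q[:,2]>.045]; print('clip',len(q),q.mean(0) if len(q) else 0,q.max(0) if len(q) else 0)
for nm,(a,b2,c2,d) in dict(tin=(275,305,280,312),doll=(135,170,370,400),sd=(140,160,285,355)).items():
    q=ct[a:b2,c2:d].reshape(-1,3); q=q[q[:,2]>.012]; print(nm,len(q),q.mean(0),q.min(0),q.max(0))
x0,y0,sc=130,170,8
cv2.imwrite('pics/a.png',cv2.resize(np.hstack([t['image'][175:265,130:255],t['image'][205:295,330:420]]),None,fx=3.7,fy=3.7,interpolation=cv2.INTER_CUBIC)[...,::-1])
```

```text
tyre face 818 [0.602026   0.04340319 0.12691567] [ 0.27830126 -0.96049066 -0.00247102] extent [0.54339192 0.02487901 0.06104023] [0.65575695 0.06178603 0.18325977]
block depth (502.3843078613281, -281.1348571777344) (54.46234893798828, 41.37096405029297) 29.98602867126465
block col (503.6882629394531, -279.4643859863281) (55.25313186645508, 43.92869567871094) 28.924402236938477
foot z 0.012420684482331246
0.1 0.14 974 (585.8746337890625, 117.97283935546875) (118.02192687988281, 188.99639892578125) 8.313008308410645 0.131570119705599
0.14 0.2 1918 (573.8934936523438, 131.63034057617188) (116.7412109375, 187.4921875) 15.977561950683594 0.16444226335501566
clip 39 [ 0.50786764 -0.27771683  0.06942018] [ 0.51809123 -0.27084571  0.08002279]
tin 387 [ 0.41177113 -0.1010878   0.04858093] [ 0.38582167 -0.12689046  0.01392248] [ 0.43518156 -0.07673793  0.05545189]
doll 232 [ 0.73719272 -0.30625216  0.0478839 ] [ 0.72259263 -0.3261811   0.01202399] [ 0.75658733 -0.2927963   0.07456518]
sd 382 [ 0.7498453  -0.13502811  0.02213828] [ 0.73335326 -0.23125946  0.01215453] [ 0.76622468 -0.084729    0.03049463]
```

View pics/a.png

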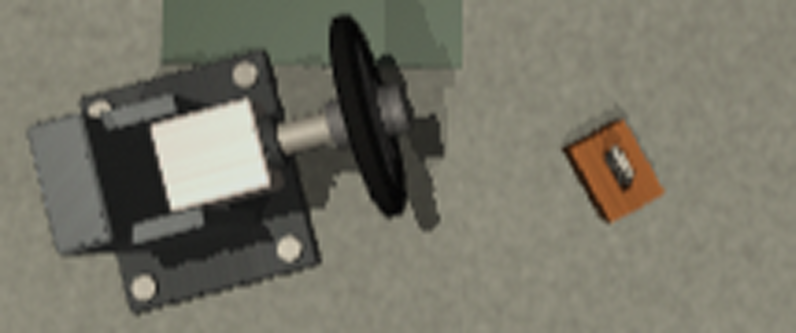

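```bash
python3 -m handwheel '1 0 0 -0.04 0; 1 0 0 -0.08 0; 1 -0.598 -0.497 -0.08 58.4; 1 -0.598 -0.497 -0.08 58.4; 1 -0.598 -0.497 -0.08 58.4; 1 -0.598 -0.497 -0.08 58.4; 1 -0.598 -0.497 -0.08 58.4; 1 -0.598 -0.497 -0.08 58.4; 1 -0.598 -0.497 -0.08 58.4; 1 -0.598 -0.497 -0.08 58.4; 1 -0.598 -0.497 -0.08 58.4; 1 -0.598 -0.497 -0.08 58.4; 1 -0.598 -0.497 -0.08 58.4; 1 -0.598 -0.497 -0.08 58.4; 1 -0.598 -0.497 -0.08 58.4; 1 -0.598 -0.497 -0.08 58.4; 1 -0.598 -0.497 -0.08 58.4; 1 -0.598 -0.497 -0.08 58.4; 1 -0.598 -0.497 -0.08 58.4; 1 -0.598 -0.497 -0.08 58.4'
```

```text
time: 1.77
tool_pos: [0.602, 0.0078, 0.311]
eef_rot: [0.602, 0.799, -0.0, -0.0]
force: [-0.2, 0.2, 0.7]
finger_gap: 0.0003
grasp_force: 0.0
```

```bash
python3 -m handwheel '1 0 0 0 0; 1 0 0 0 0'
python3 - <<'E'
from h import *
s=snap('wrist'); pickle.dump(s,open('w1.pkl','wb')); o=s['obs']; print(o['tool_pos'],R.from_quat(o['eef_rot']).as_matrix().round(4).tolist(),o['joint_positions'].round(2))
cv2.imwrite('pics/w1.png',s['image'][...,::-1])
c=cloud(s); print(s['T'].round(3).tolist())
E
```

```text
time: 1.93
tool_pos: [0.6018, 0.0062, 0.3105]
eef_rot: [0.604, 0.797, -0.001, 0.0]
force: [-0.6, 0.5, -1.1]
finger_gap: -0.0001
grasp_force: 0.0
[0.60183496 0.00618428 0.31054368] [[-0.2707, 0.9627, -0.001], [0.9627, 0.2707, -0.0017], [-0.0014, -0.0015, -1.0]] [-0.5   0.34  0.56  1.66 -0.19  1.19  0.38]
[[0.962, 0.259, 0.081, 0.582], [0.272, -0.916, -0.294, 0.081], [-0.002, 0.305, -0.952, 0.453], [0.0, 0.0, 0.0, 1.0]]
```

View pics/w1.png

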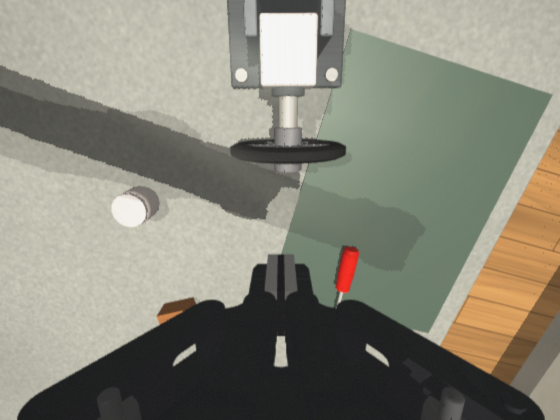

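The wrist view shows the axle running along column 288, with the collar end near row 97, the hub's inner end near row 127, the tyre at row 150 and the hub's outer end near row 172.

Run:
```python
from h import *
s=pickle.load(open('w1.pkl','rb')); c=cloud(s); a=np.radians(16.1)
ex=np.array([np.cos(a),np.sin(a),0]); ey=np.array([-np.sin(a),np.cos(a),0])
for v in range(80,178,4):
    row=c[v,225:350]; z=row[:,2]; k=z>np.nanmax(z)-.008
    k=(z>.112)
    if k.any():
        q=row[k]; print(v,k.sum(),'y %.4f'%(np.median(q@ey)),'x %.4f..%.4f mid %.4f'%((q@ex).min(),(q@ex).max(),((q@ex).min()+(q@ex).max())/2),'ztop %.4f'%np.nanmax(z), s['image'][v,288])
# fitted yaw from tyre top points
print('tcp', s['obs']['tool_pos']@ex, s['obs']['tool_pos']@ey)
```

```text
80 54 y -0.0517 x 0.5623..0.6141 mid 0.5882 ztop 0.1420 [245 246 245]
84 55 y -0.0552 x 0.5623..0.6146 mid 0.5884 ztop 0.1418 [238 234 227]
88 34 y -0.0584 x 0.5689..0.6050 mid 0.5870 ztop 0.1382 [134 137 131]
92 33 y -0.0621 x 0.5723..0.6050 mid 0.5887 ztop 0.1385 [129 131 126]
96 20 y -0.0655 x 0.5784..0.5980 mid 0.5882 ztop 0.1305 [213 207 191]
100 19 y -0.0693 x 0.5794..0.5981 mid 0.5887 ztop 0.1303 [239 236 226]
104 19 y -0.0731 x 0.5794..0.5981 mid 0.5887 ztop 0.1305 [240 236 227]
108 19 y -0.0769 x 0.5793..0.5982 mid 0.5888 ztop 0.1308 [239 236 227]
112 19 y -0.0808 x 0.5793..0.5983 mid 0.5888 ztop 0.1313 [239 236 227]
116 19 y -0.0847 x 0.5793..0.5982 mid 0.5888 ztop 0.1316 [240 236 227]
120 19 y -0.0886 x 0.5792..0.5983 mid 0.5888 ztop 0.1305 [239 236 227]
124 18 y -0.0926 x 0.5792..0.5970 mid 0.5881 ztop 0.1303 [240 237 227]
128 28 y -0.0964 x 0.5739..0.6023 mid 0.5881 ztop 0.1358 [154 150 144]
132 27 y -0.1004 x 0.5738..0.6024 mid 0.5881 ztop 0.1353 [174 170 166]
136 28 y -0.1044 x 0.5738..0.6025 mid 0.5881 ztop 0.1362 [174 171 166]
140 28 y -0.1084 x 0.5737..0.6027 mid 0.5882 ztop 0.1364 [176 173 169]
144 111 y -0.1131 x 0.5299..0.6465 mid 0.5882 ztop 0.1463 [175 171 167]
148 115 y -0.1126 x 0.5276..0.6465 mid 0.5870 ztop 0.1778 [40 40 38]
152 114 y -0.1157 x 0.5296..0.6469 mid 0.5882 ztop 0.1832 [49 47 46]
156 107 y -0.1192 x 0.5343..0.6403 mid 0.5873 ztop 0.1828 [57 55 53]
160 85 y -0.1225 x 0.5459..0.6276 mid 0.5868 ztop 0.1832 [58 57 54]
164 28 y -0.1335 x 0.5733..0.6031 mid 0.5882 ztop 0.1362 [130 127 125]
168 27 y -0.1377 x 0.5745..0.6032 mid 0.5889 ztop 0.1353 [167 163 160]
tcp 0.57994547452412 -0.16095592843403236
```

```bash
python3 -m handwheel '1 -0.01 0.0085 0.04 -0.4; 1 -0.01 0.0085 0.08 -0.4; 1 -0.01 0.0085 0.12 -0.4; 1 -0.01 0.0085 0.15 -0.4; 1 -0.01 0.0085 0.155 -0.4; 1 0.01 0.0085 0.155 -0.4; 1 0.02 0.0085 0.155 -0.4; 1 0.028 0.0085 0.155 -0.4; 1 0.036 0.0085 0.155 -0.4; 1 0.044 0.0085 0.155 -0.4; 1 0.048 0.0085 0.155 -0.4; 1 0.048 0.0085 0.155 -0.4;1 0.048 0.0085 0.155 -0.4'
```

```text
time: 3.07
tool_pos: [0.5967, 0.059, 0.1573]
eef_rot: [0.599, 0.801, 0.001, 0.0]
force: [-0.6, 0.6, 0.3]
finger_gap: -0.0004
grasp_force: 0.0
```

```bash
python3 -m handwheel '1 0.002 0 0 0; 1 0.004 0 0 0; 1 0.006 0 0 0; 1 0.006 0 0 0'
python3 - <<'E'
from h import *
s=snap('scene'); cv2.imwrite('pics/s2.png',cv2.resize(s['image'][60:240,200:440],None,fx=3.3,fy=3.3)[...,::-1])
E
```

```text
time: 3.4
tool_pos: [0.5959, 0.0619, 0.157]
eef_rot: [0.599, 0.8, 0.0, 0.002]
force: [2.6, -5.5, 2.2]
finger_gap: 0.0001
grasp_force: 3.3
```

View pics/s2.png

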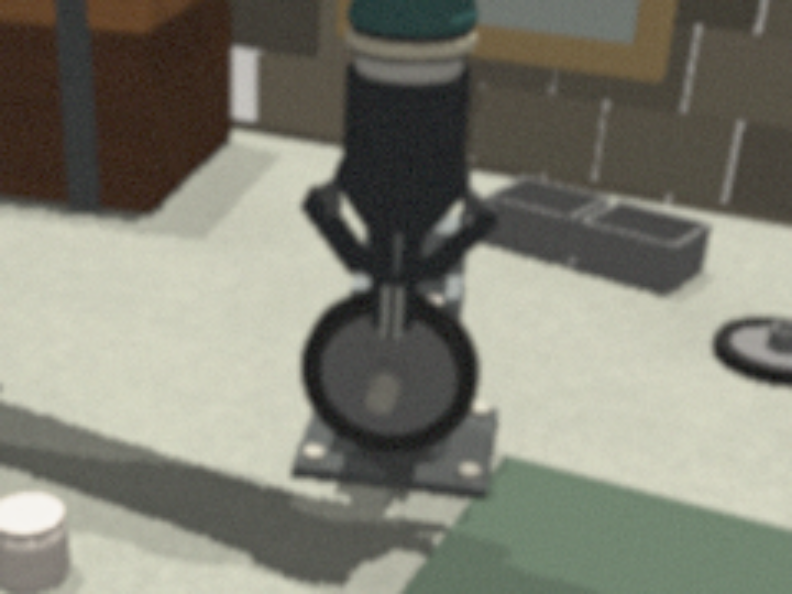

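The scene crop shows the shut fingers against the wheel's face at (393,330) and the bright axle end at (383,393). The 6 N reading agrees with contact.

```bash
python3 -m handwheel '1 0.002 0 0 0; 1 0.004 0 0 0; 1 0.004 0 0 0'; python3 -m handwheel '1 0.002 0 0 0; 1 0.004 0 0 0; 1 0.004 0 0 0'
```

```text
time: 3.7
tool_pos: [0.5958, 0.062, 0.1573]
eef_rot: [0.6, 0.8, -0.001, 0.004]
force: [4.5, -12.7, 1.0]
finger_gap: 0.0003
grasp_force: 6.9
time: 3.95
tool_pos: [0.5958, 0.062, 0.1575]
eef_rot: [0.601, 0.799, -0.002, 0.006]
force: [8.4, -20.0, -0.2]
finger_gap: 0.0
grasp_force: 10.6
```

```bash
python3 -m handwheel '1 -0.02 0 0 0; 1 -0.06 0 0 0; 1 -0.06 0 -0.04 0; 1 -0.06 0 -0.07 0; 1 -0.06 0 -0.07 0; 1 -0.06 0 -0.07 0; 1 -0.06 0 -0.07 0'
python3 - <<'E'
from h import *
s=snap('wrist'); pickle.dump(s,open('w2.pkl','wb')); c=cloud(s); a=np.radians(16.1)
ex=np.array([np.cos(a),np.sin(a),0]); ey=np.array([-np.sin(a),np.cos(a),0])
o=s['obs'];print(o['tool_pos'],o['tool_pos']@ex,o['tool_pos']@ey,o['force'])
# project expected hole
h=ex*.5885+ey*-.117+np.array([0,0,.130]); p=np.linalg.inv(s['T'])@np.append(h,1); u,v=s['fx']*p[0]/p[2]+s['cx'],s['fy']*p[1]/p[2]+s['cy']; print(u,v)
u,v=int(u),int(v); x0,y0=max(0,u-65),max(0,v-50)
cv2.imwrite('pics/w2.png',cv2.resize(s['image'][y0:y0+100,x0:x0+130],None,fx=6,fy=6,interpolation=cv2.INTER_CUBIC)[...,::-1]); print(x0,y0)
E
```

```text
time: 4.53
tool_pos: [0.6089, 0.0151, 0.2259]
eef_rot: [0.598, 0.801, 0.0, -0.001]
force: [-1.1, 0.2, -0.5]
finger_gap: -0.0
grasp_force: 0.0
[0.60886661 0.01512862 0.22590332] 0.5891817354742686 -0.15431236532206463 [-1.08872483  0.20736909 -0.53833876]
279.1421238301529 168.22312605705156
214 118
```

View pics/w2.png

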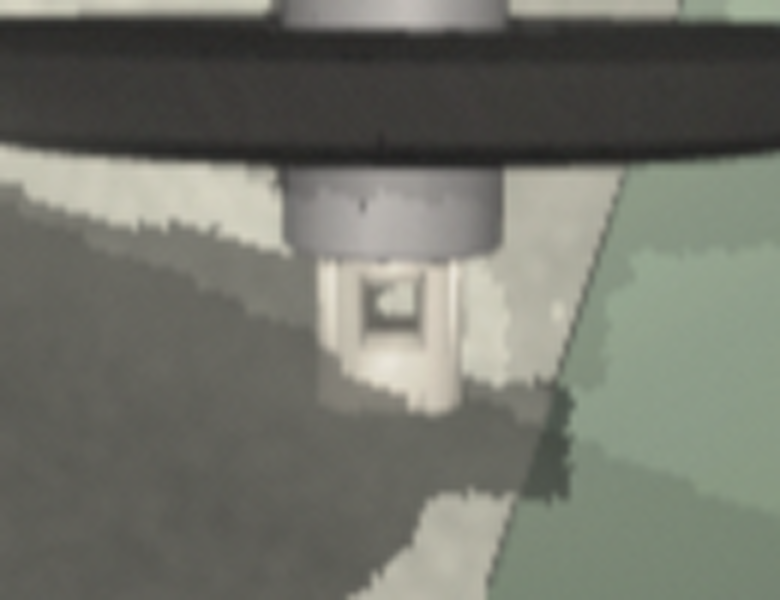

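The crop shows the hole free, with its dark square from (362,278) to (423,335). The axle edges are at columns 318 and 461, the hub end at row 258 and the free end at row 412.

Run:
```python
from h import *
s=pickle.load(open('w2.pkl','rb')); a=np.radians(16.1)
ex=np.array([np.cos(a),np.sin(a),0]); ey=np.array([-np.sin(a),np.cos(a),0])
f=lambda u,v,z: (lambda p:(round(p@ex,4),round(p@ey,4)))(ray(s,214+u/6,118+v/6,z))
for r in (258,278,305,320,335,412): print(r,f(391,r,.130),f(391,r,.124))
print('edges',f(318,330,.12),f(461,330,.12),'hole',f(362,305,.128),f(423,305,.128))
c=cloud(s)
for v in range(150,192): print(v,(v-118)*6,c[v,279].round(4)[2],round(c[v,279]@ey,4), s['image'][v,279].tolist())
```

```text
258 (np.float64(0.5885), np.float64(-0.1113)) (np.float64(0.5885), np.float64(-0.1121))
278 (np.float64(0.5885), np.float64(-0.1139)) (np.float64(0.5885), np.float64(-0.1148))
305 (np.float64(0.5885), np.float64(-0.1175)) (np.float64(0.5885), np.float64(-0.1185))
320 (np.float64(0.5885), np.float64(-0.1195)) (np.float64(0.5885), np.float64(-0.1206))
335 (np.float64(0.5885), np.float64(-0.1215)) (np.float64(0.5885), np.float64(-0.1226))
412 (np.float64(0.5886), np.float64(-0.132)) (np.float64(0.5886), np.float64(-0.1334))
edges (np.float64(0.5784), np.float64(-0.1228)) (np.float64(0.5982), np.float64(-0.1226)) hole (np.float64(0.5846), np.float64(-0.1179)) (np.float64(0.5928), np.float64(-0.1178))
150 192 0.135 -0.1021 [172, 168, 164]
151 198 0.135 -0.1029 [179, 176, 171]
152 204 0.1345 -0.1037 [181, 177, 172]
153 210 0.1343 -0.1045 [180, 176, 172]
154 216 0.1357 -0.1051 [180, 176, 172]
155 222 0.1349 -0.1059 [179, 174, 172]
156 228 0.1357 -0.1066 [177, 173, 169]
157 234 0.1341 -0.1076 [177, 173, 169]
158 240 0.1351 -0.1082 [177, 173, 169]
159 246 0.1356 -0.1089 [175, 171, 167]
160 25
[... 533 characters left out ...]
1]
174 336 0.1287 -0.1219 [195, 189, 174]
175 342 0.1306 -0.1223 [209, 201, 186]
176 348 0.1315 -0.123 [220, 214, 198]
177 354 0.1296 -0.1242 [229, 224, 213]
178 360 0.1304 -0.1248 [232, 227, 216]
179 366 0.13 -0.1257 [228, 224, 212]
180 372 0.1296 -0.1266 [225, 220, 207]
181 378 0.1288 -0.1276 [221, 216, 201]
182 384 0.1298 -0.1282 [215, 210, 194]
183 390 0.1302 -0.129 [180, 173, 161]
184 396 0.1279 -0.1303 [140, 136, 126]
185 402 0.1289 -0.1309 [132, 129, 119]
186 408 -0.0012 -0.1615 [123, 121, 112]
187 414 0.0001 -0.1625 [110, 110, 101]
188 420 0.0012 -0.1635 [106, 106, 98]
189 426 -0.0002 -0.1651 [106, 106, 99]
190 432 -0.0006 -0.1665 [105, 105, 97]
191 438 -0.0011 -0.1679 [104, 104, 96]
```

```bash
python3 -m handwheel '0.4 -0.292 -0.17 0 -13.9; 0.4 -0.292 -0.17 0 -13.9; 0.4 -0.292 -0.17 0.05 -13.9; 0.4 -0.292 -0.17 0.05 -13.9; 0.4 -0.292 -0.17 0.05 -13.9; 0.4 -0.292 -0.17 0.05 -13.9; 0.4 -0.292 -0.17 0.05 -13.9; 0.4 -0.292 -0.17 0.05 -13.9; 0.4 -0.292 -0.17 0.05 -13.9; 0.4 -0.292 -0.17 0.05 -13.9; 0.4 -0.292 -0.17 0.05 -13.9; 0.4 -0.292 -0.17 0.05 -13.9'
python3 - <<'E'
from h import *
s=snap('wrist'); pickle.dump(s,open('w3.pkl','wb')); c=cloud(s)
o=s['obs'];print(o['tool_pos'],R.from_quat(o['eef_rot']).as_matrix().round(4).tolist(),o['finger_gap'],o['joint_positions'].round(2))
h=np.array([.507,-.278,.07]); p=np.linalg.inv(s['T'])@np.append(h,1); u,v=int(s['fx']*p[0]/p[2]+s['cx']),int(s['fy']*p[1]/p[2]+s['cy'])
x0,y0=max(0,u-65),max(0,v-50); print(u,v,x0,y0)
cv2.imwrite('pics/w3.png',cv2.resize(s['image'][y0:y0+100,x0:x0+130],None,fx=6,fy=6,interpolation=cv2.INTER_CUBIC)[...,::-1])
E
```

```text
time: 5.58
tool_pos: [0.5295, -0.312, 0.1755]
eef_rot: [0.496, 0.868, 0.001, -0.001]
force: [0.4, 0.1, 0.4]
finger_gap: 0.0511
grasp_force: 0.0
[ 0.52952487 -0.31199925  0.17553034] [[-0.5071, 0.8619, -0.0008], [0.8619, 0.5071, 0.0019], [0.002, 0.0003, -1.0]] 0.05111340055403068 [ 0.08  0.5   0.53  1.77 -0.31  0.95  1.27]
277 162 212 112
```

View pics/w3.png

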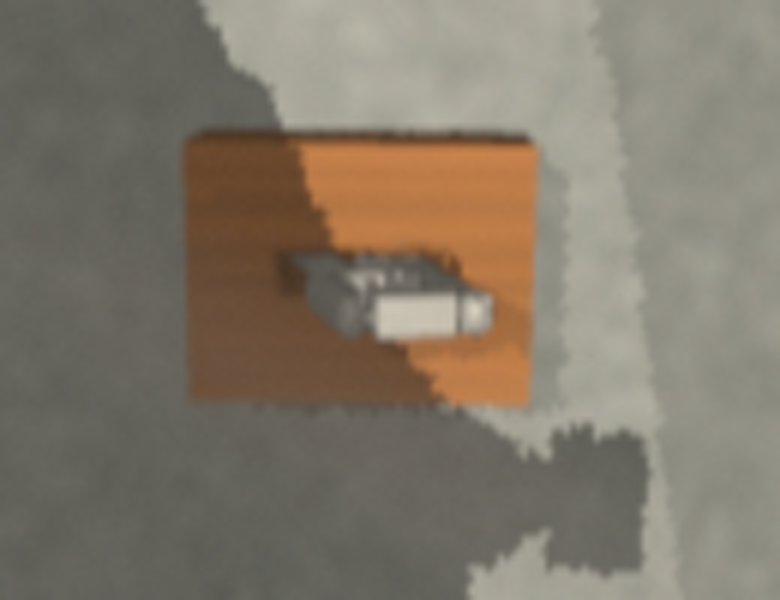

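The crop shows the block's top with corners near (187,140) and (530,405), and the cotter's loop at its right, with the top face spanning (345–490, 290–340).

Run:
```python
from h import *
s=pickle.load(open('w3.pkl','rb')); c=cloud(s); M=R.from_quat(s['obs']['eef_rot']).as_matrix(); T=s['obs']['tool_pos']
tl=(c-T)@M  # tool coords
g=lambda u,v,z:((ray(s,212+u/6,112+v/6,z)-T)@M)[:2].round(4)
for q in ((187,140),(537,145),(530,405),(190,402)): print('blk',g(*q,.036))
for q in ((345,315),(372,290),(372,340),(460,290),(460,340),(490,315)): print('loop',g(*q,.078))
z=c[...,2]; roi=np.zeros(z.shape,bool); roi[112:212,212:342]=1
for lo in np.arange(.04,.084,.004):
    q=tl[roi&(z>=lo)&(z<lo+.004)]
    if len(q)>2: print('z%.3f'%lo,len(q),'toolx',q[:,0].min().round(4),q[:,0].max().round(4),'tooly',q[:,1].min().round(4),q[:,1].max().round(4))
hsv=cv2.cvtColor(s['image'],cv2.COLOR_RGB2HSV); m=(roi&(hsv[...,1]>90)&(z>.025)&(z<.045)).astype(np.uint8)
q=tl[m>0][:,:2]; print(cv2.minAreaRect((q*1000).astype(np.float32)))
```

```text
blk [ 0.0597 -0.0334]
blk [0.059  0.0198]
blk [0.0188 0.0196]
blk [ 0.0193 -0.0344]
loop [ 0.0397 -0.0082]
loop [ 0.043  -0.0046]
loop [ 0.0364 -0.0046]
loop [0.0431 0.0071]
loop [0.0364 0.0072]
loop [0.0397 0.0111]
z0.040 6 toolx 0.0408 0.0425 tooly -0.0127 0.002
z0.044 7 toolx 0.0417 0.0425 tooly -0.0107 -0.0007
z0.052 40 toolx 0.0383 0.0427 tooly -0.0147 0.0045
z0.056 21 toolx 0.0379 0.0429 tooly -0.0146 0.0054
z0.060 13 toolx 0.0378 0.0429 tooly -0.0135 0.007
z0.064 11 toolx 0.0392 0.0431 tooly -0.0124 0.0077
z0.068 16 toolx 0.0374 0.043 tooly -0.0114 0.0101
z0.072 122 toolx 0.037 0.043 tooly -0.0103 0.0109
z0.076 70 toolx 0.0375 0.043 tooly -0.0094 0.0034
((40.05900573730469, -7.601022720336914), (40.01875305175781, 53.669185638427734), 0.7123238444328308)
```

The loop leans about 0.2 rad within its plane, and from above I can't tell which leg is the bow. I'll look at its flat side from an angle.

```bash
python3 -m handwheel '0.4 -0.09 -0.04 0 90; 0.4 -0.09 -0.04 0 90; 0.4 -0.09 -0.04 0 90; 0.4 -0.09 -0.04 0 90; 0.4 -0.09 -0.04 0 90; 0.4 -0.09 -0.04 0 90; 0.4 -0.09 -0.04 0 90; 0.4 -0.09 -0.04 0 90; 0.4 -0.09 -0.04 0 90; 0.4 -0.09 -0.04 0 90; 0.4 -0.09 -0.04 0 90; 0.4 -0.09 -0.04 0 90; 0.4 -0.09 -0.04 0 90; 0.4 -0.09 -0.04 0 90; 0.4 -0.09 -0.04 0 90; 0.4 -0.09 -0.04 0 90'
python3 - <<'E'
from h import *
s=snap('wrist'); pickle.dump(s,open('w4.pkl','wb')); c=cloud(s)
o=s['obs'];print(o['tool_pos'],o['joint_positions'].round(2))
h=np.array([.507,-.278,.06]); p=np.linalg.inv(s['T'])@np.append(h,1); u,v=int(s['fx']*p[0]/p[2]+s['cx']),int(s['fy']*p[1]/p[2]+s['cy'])
x0,y0=max(0,u-45),max(0,v-45); print(u,v,x0,y0)
cv2.imwrite('pics/w4.png',cv2.resize(s['image'][y0:y0+90,x0:x0+90],None,fx=6.6,fy=6.6,interpolation=cv2.INTER_CUBIC)[...,::-1])
E
```

```text
time: 6.97
tool_pos: [0.5406, -0.411, 0.1763]
eef_rot: [0.965, 0.263, 0.0, -0.0]
force: [0.2, 0.3, 0.1]
finger_gap: 0.0515
grasp_force: 0.0
[ 0.54062305 -0.41095261  0.17625914] [ 0.02  0.72  0.9   1.61 -0.62  1.11  0.04]
127 163 82 118
```

View pics/w4.png

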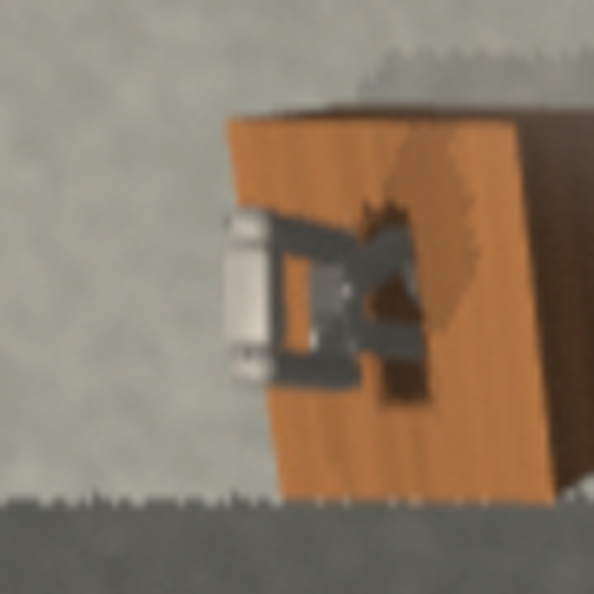

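The angled view shows the loop top at left (250,300). The straight leg is the lower wire, at (390,340), and the bow is the upper wire flaring to (400,235). So clip x points along +30°, and the clip leans that way about its tip. Closing on the upright position will straighten it.

```bash
python3 -m handwheel '0.2 0.029 -0.131 0 -89.4; 0.2 0.029 -0.131 0 -89.4; 0.2 0.029 -0.131 0 -89.4; 0.2 0.029 -0.131 0 -89.4; 0.2 0.029 -0.131 0 -89.4; 0.2 0.029 -0.131 0 -89.4; 0.2 0.029 -0.131 0 -89.4; 0.2 0.029 -0.131 0 -89.4; 0.2 0.029 -0.131 0 -89.4; 0.2 0.029 -0.131 0 -89.4; 0.2 0.029 -0.131 0 -89.4; 0.2 0.029 -0.131 0 -89.4; 0.2 0.029 -0.131 0 -89.4; 0.2 0.029 -0.131 0 -89.4; 0.2 0.029 -0.131 0 -89.4'; python3 -c "
from h import *
o=manip.get_obs(); M=R.from_quat(o['eef_rot']).as_matrix(); print(o['tool_pos'],np.degrees(np.arctan2(M[1,1],M[0,1])),(np.array([.4990,-.2835,.049])-o['tool_pos'])@M)"
```

```text
time: 8.27
tool_pos: [0.4986, -0.2846, 0.1766]
eef_rot: [0.503, 0.864, 0.0, 0.0]
force: [-0.1, 0.1, -0.6]
finger_gap: 0.0683
grasp_force: 0.0
[ 0.49861617 -0.28461788  0.17657008] 29.63231121600572 [0.00080547 0.00079844 0.12757052]
```

Descend and close.

```bash
python3 -m handwheel '0.2 0.001 0.001 0.04 0; 0.2 0.001 0.001 0.08 0; 0.2 0.001 0.001 0.11 0; 0.2 0.001 0.001 0.1275 0; 0.2 0.001 0.001 0.1275 0; 0.2 0.001 0.001 0.1275 0; 0.5 0.001 0.001 0.1275 0; 0.6 0.001 0.001 0.1275 0;0.65 0.001 0.001 0.1275 0; 0.7 0.001 0.001 0.1275 0; 0.8 0.001 0.001 0.1275 0; 0.9 0.001 0.001 0.1275 0; 1 0.001 0.001 0.1275 0; 1 0.001 0.001 0.1275 0; 1 0.001 0.001 0.1275 0; 1 0.001 0.001 0.1275 0'
```

```text
time: 9.6
tool_pos: [0.5002, -0.2834, 0.05]
eef_rot: [0.502, 0.865, 0.0, 0.001]
force: [0.4, 1.4, 6.4]
finger_gap: 0.0204
grasp_force: 58.5
```

```bash
python3 -m handwheel '1 0 0 -0.01 0; 1 0 0 -0.03 0; 1 0 0 -0.06 0; 1 0 0 -0.1 0; 1 0 0 -0.14 0; 1 0 0 -0.16 0; 1 0 0 -0.16 0; 1 0 0 -0.16 0; 1 0 0 -0.16 0'
python3 - <<'E'
from h import *
s=snap('wrist'); pickle.dump(s,open('w5.pkl','wb')); c=cloud(s)
q=snap('scene'); pickle.dump(q,open('s5.pkl','wb'))
o=s['obs'];print(o['tool_pos'],o['finger_gap'])
p=np.linalg.inv(q['T'])@np.append(o['tool_pos'],1); u,v=int(q['fx']*p[0]/p[2]+q['cx']),int(q['fy']*p[1]/p[2]+q['cy']); print(u,v)
a=cv2.resize(s['image'][210:330,220:340],(400,400),interpolation=cv2.INTER_CUBIC); b=cv2.resize(q['image'][v-20:v+30,u-25:u+25],(400,400),interpolation=cv2.INTER_CUBIC)
cv2.imwrite('pics/w5.png',np.hstack([a,b])[...,::-1])
E
```

```text
time: 10.35
tool_pos: [0.4983, -0.2824, 0.2081]
eef_rot: [0.502, 0.865, 0.0, -0.001]
force: [-0.3, 0.1, -1.9]
finger_gap: 0.0203
grasp_force: 58.8
[ 0.49829168 -0.2824444   0.20809229] 0.020260808282900212
176 201
```

View pics/w5.png

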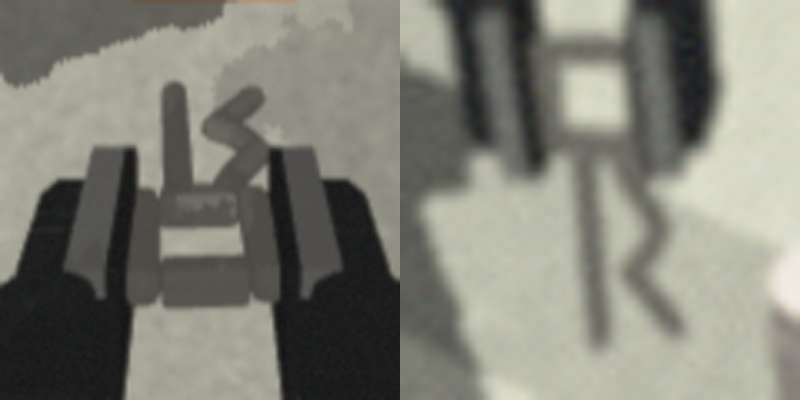

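Left panel: the cotter is gripped upright, with the leg tip at (173,90), which is pixel (272,237), and the bow at right. The scene crop confirms it.

Run:
```python
from h import *
s=pickle.load(open('w5.pkl','rb')); c=cloud(s); o=s['obs'];M=R.from_quat(o['eef_rot']).as_matrix(); tl=(c-o['tool_pos'])@M
print('heading',np.degrees(np.arctan2(M[1,1],M[0,1])),M.round(4).tolist())
for v in range(232,304,4):
    r=tl[v,255:305]; k=np.isfinite(r[:,0])&(r[:,2]<.08)&(r[:,2]>-.06)&(abs(r[:,1])<.0135)
    lg=k&(r[:,1]<.0025) if v<266 else k
    if lg.any(): q=r[lg]; print(v,lg.sum(),'y %.4f..%.4f'%(q[:,1].min(),q[:,1].max()),'x med %.4f max %.4f'%(np.median(q[:,0]),q[:,0].max()),'z med %.4f'%np.median(q[:,2]))
```

```text
heading 29.735209360068332 [[-0.496, 0.8683, -0.0013], [0.8683, 0.496, 0.001], [0.0016, -0.0007, -1.0]]
236 7 y -0.0069..-0.0030 x med 0.0023 max 0.0030 z med 0.0392
240 7 y -0.0066..-0.0028 x med 0.0028 max 0.0029 z med 0.0314
244 10 y -0.0064..0.0022 x med 0.0025 max 0.0029 z med 0.0258
248 12 y -0.0062..0.0022 x med 0.0021 max 0.0028 z med 0.0210
252 8 y -0.0060..-0.0020 x med 0.0027 max 0.0032 z med 0.0142
256 15 y -0.0121..-0.0013 x med 0.0033 max 0.0106 z med 0.0079
260 15 y -0.0116..-0.0013 x med 0.0031 max 0.0112 z med 0.0034
264 17 y -0.0115..0.0025 x med 0.0029 max 0.0110 z med -0.0008
268 50 y -0.0111..0.0114 x med 0.0034 max 0.0116 z med -0.0060
272 50 y -0.0108..0.0110 x med 0.0025 max 0.0114 z med -0.0085
276 49 y -0.0105..0.0109 x med 0.0026 max 0.0109 z med -0.0126
280 26 y -0.0103..0.0109 x med 0.0037 max 0.0111 z med -0.0181
284 25 y -0.0100..0.0109 x med 0.0037 max 0.0106 z med -0.0218
288 50 y -0.0097..0.0109 x med 0.0035 max 0.0107 z med -0.0248
292 50 y -0.0097..0.0108 x med 0.0030 max 0.0098 z med -0.0271
296 50 y -0.0096..0.0108 x med 0.0010 max 0.0083 z med -0.0272
300 44 y -0.0098..0.0109 x med -0.0012 max 0.0053 z med -0.0270
```

```bash
python3 -m handwheel '1 0.03 0.03 0 2; 1 0.06 0.065 0 5; 1 0.085 0.09 0 8; 1 0.11 0.12 0 11; 1 0.135 0.145 0 13.6; 1 0.16 0.172 0 13.6; 1 0.185 0.2 0 13.6; 1 0.21 0.226 0 13.6; 1 0.225 0.242 0 13.6; 1 0.238 0.256 0 13.6; 1 0.238 0.256 0 13.6; 1 0.238 0.256 0 13.6; 1 0.238 0.256 0 13.6; 1 0.238 0.256 0 13.6'
cat > m.py <<'E'
from h import *
a=np.radians(16.1);ex=np.array([np.cos(a),np.sin(a),0]); ey=np.array([-np.sin(a),np.cos(a),0])
s=snap('wrist'); pickle.dump(s,open('wl.pkl','wb')); c=cloud(s); o=s['obs'];M=R.from_quat(o['eef_rot']).as_matrix(); t=o['tool_pos']
print('tcp cart',t@ex,t@ey,t[2],'head',np.degrees(np.arctan2(M[1,1],M[0,1])),'tilt',M[:,2].round(4),'F',o['force'].round(1))
X=c@ex;Y=c@ey;Z=c[...,2]
k=(abs(Y+.1125-.004)<.006)&(abs(X-.5885)<.03)&(Z>.05)
h=(abs(Y+.103)<.006)&(abs(X-.5885)<.004)&(Z>.05)&(Z<.15); print('hub top',h.sum(),np.median(Z[h]) if h.any() else None)
w=(abs(Y+.087)<.006)&(abs(X-.5885)<.006)&(Z>.12)&(Z<.2); print('tyre top',w.sum(),np.percentile(Z[w],80) if w.any() else None)
E
python3 - <<'E'
from m import *
tl=(c-t)@M
for v in range(232,266,4):
    r=tl[v,255:305]; k=np.isfinite(r[:,0])&(r[:,2]<.05)&(abs(r[:,0])<.006)&(r[:,1]<-.0015)&(r[:,1]>-.009)
    if k.any(): q=r[k]; print(v,k.sum(),'y %.4f..%.4f'%(q[:,1].min(),q[:,1].max()),'xmax %.4f'%q[:,0].max(),'z %.4f'%np.median(q[:,2]),'cart',(c[v,255:305][k].mean(0)@ex).round(4))
E
```

```text
time: 11.62
tool_pos: [0.6028, 0.0485, 0.2083]
eef_rot: [0.602, 0.799, -0.001, -0.0]
force: [-0.2, 0.4, -0.3]
finger_gap: 0.0206
grasp_force: 58.8
tcp cart 0.5926184322129899 -0.12052045676725218 0.20830789583171588 head 15.975993738155513 tilt [-0.0011 -0.001  -1.    ] F [-0.2  0.4 -0.3]
hub top 30 0.13495377628342625
tyre top 589 0.18222784040916948
236 7 y -0.0068..-0.0029 xmax 0.0030 z 0.0392 cart 0.5878
240 8 y -0.0073..-0.0028 xmax 0.0032 z 0.0324 cart 0.5876
244 7 y -0.0064..-0.0027 xmax 0.0034 z 0.0261 cart 0.5881
248 8 y -0.0061..-0.0020 xmax 0.0031 z 0.0198 cart 0.5886
252 8 y -0.0059..-0.0019 xmax 0.0031 z 0.0145 cart 0.5887
256 8 y -0.0057..-0.0018 xmax 0.0031 z 0.0091 cart 0.5889
260 8 y -0.0056..-0.0017 xmax 0.0032 z 0.0041 cart 0.589
264 8 y -0.0054..-0.0016 xmax 0.0033 z -0.0007 cart 0.5891
```

```bash
python3 -m handwheel '1 0.0026 0.0007 0 0; 1 0.0026 0.0007 0.01 0; 1 0.0026 0.0007 0.02 0; 1 0.0026 0.0007 0.028 0;  1 0.0026 0.0007 0.028 0; 1 0.0026 0.0007 0.028 0'; python3 m.py; python3 -m handwheel '1 0 0 0.004 0; 1 0 0 0.008 0; 1 0 0 0.012 0; 1 0 0 0.015 0; 1 0 0 0.017 0; 1 0 0 0.017 0; 1 0 0 0.017 0'; python3 m.py
```

```text
time: 12.17
tool_pos: [0.6027, 0.053, 0.1797]
eef_rot: [0.601, 0.799, -0.001, -0.001]
force: [0.1, -0.2, -0.5]
finger_gap: 0.0203
grasp_force: 58.8
tcp cart 0.5937415521365413 -0.11623394520752922 0.17970476498441743 head 16.11136506375674 tilt [-1.9e-03 -6.0e-04 -1.0e+00] F [ 0.1 -0.2 -0.5]
hub top 0 None
tyre top 864 0.1820492092621008
time: 12.8
tool_pos: [0.6032, 0.0527, 0.1635]
eef_rot: [0.601, 0.799, -0.0, 0.0]
force: [0.1, -2.0, -0.8]
finger_gap: 0.0207
grasp_force: 58.8
tcp cart 0.5941182188930649 -0.11663238570864617 0.16354485694830273 head 16.102683926736074 tilt [-4.e-04 -6.e-04 -1.e+00] F [ 0.1 -2.  -0.8]
hub top 0 None
tyre top 1120 0.1821280970225184
```

```bash
python3 -m handwheel '1 -0.001 -0.001 0.002 0; 1 -0.001 -0.001 0.005 0; 1 -0.001 -0.001 0.008 0; 1 -0.001 -0.001 0.011 0; 1 -0.001 -0.001 0.011 0; 1 -0.001 -0.001 0.011 0'; python3 m.py; python3 -m handwheel '1 0 0 0.003 0; 1 0 0 0.006 0; 1 0 0 0.009 0; 1 0 0 0.009 0; 1 0 0 0.009 0'; python3 m.py
```

```text
time: 13.35
tool_pos: [0.6029, 0.0521, 0.1528]
eef_rot: [0.601, 0.799, 0.0, 0.0]
force: [1.4, -0.8, 0.3]
finger_gap: 0.0206
grasp_force: 58.9
tcp cart 0.5936762256855675 -0.11717509130775572 0.1528211084193872 head 16.12561036145641 tilt [ 5.e-04  1.e-04 -1.e+00] F [ 1.4 -0.8  0.3]
hub top 0 None
tyre top 1309 0.1801326033465338
time: 13.82
tool_pos: [0.6029, 0.052, 0.1439]
eef_rot: [0.601, 0.799, 0.0, 0.0]
force: [1.0, -1.1, 4.1]
finger_gap: 0.0206
grasp_force: 59.2
tcp cart 0.5937150372880391 -0.11721094514961575 0.143880167017621 head 16.124222937149263 tilt [ 7.e-04  1.e-04 -1.e+00] F [ 1.  -1.1  4.1]
hub top 0 None
tyre top 1352 0.17260696241479193
```

```bash
sed -i 's/^print(.tcp cart.*$/print("tcp",t.round(4),"cart",(t@ex).round(4),(t@ey).round(4),"F",o["force"].round(1))/; $a sk=.1822-np.percentile(Z[w],80); print("sink %.4f short %.4f"%(sk,t[2]-.0148-.12+sk))' m.py
python3 -m handwheel '1 0 0 0.003 0; 1 0 0 0.006 0; 1 0 0 0.008 0; 1 0 0 0.008 0'; python3 m.py; python3 -m handwheel '1 0 0 0.003 0; 1 0 0 0.006 0; 1 0 0 0.006 0'; python3 m.py
```

```text
time: 14.2
tool_pos: [0.603, 0.052, 0.1361]
eef_rot: [0.601, 0.799, 0.0, 0.0]
force: [0.3, -0.7, 6.0]
finger_gap: 0.0207
grasp_force: 59.5
tcp [0.603  0.052  0.1361] cart 0.5938 -0.1172 F [ 0.3 -0.7  6. ]
hub top 0 None
tyre top 1217 0.16571367900096864
sink 0.0165 short 0.0178
time: 14.5
tool_pos: [0.603, 0.0519, 0.1302]
eef_rot: [0.601, 0.799, 0.0, 0.0]
force: [0.8, -0.6, 8.1]
finger_gap: 0.0204
grasp_force: 59.6
tcp [0.603  0.0519 0.1302] cart 0.5938 -0.1173 F [ 0.8 -0.6  8.1]
hub top 0 None
tyre top 1257 0.16287808795517245
sink 0.0193 short 0.0148
```

```bash
python3 -m handwheel '1 0 0 0.002 0; 1 0 0 0.004 0; 1 0 0 0.004 0'; python3 m.py; python3 -m handwheel '1 0 0 0.002 0; 1 0 0 0.004 0; 1 0 0 0.004 0'; python3 m.py
```

```text
time: 14.8
tool_pos: [0.6029, 0.0519, 0.1263]
eef_rot: [0.601, 0.799, 0.0, 0.0]
force: [-0.6, -0.2, 5.9]
finger_gap: 0.0205
grasp_force: 59.4
tcp [0.6029 0.0519 0.1263] cart 0.5936 -0.1173 F [-0.6 -0.2  5.9]
hub top 0 None
tyre top 1366 0.163260835971969
sink 0.0189 short 0.0104
time: 15.1
tool_pos: [0.6022, 0.0516, 0.1214]
eef_rot: [0.601, 0.799, -0.0, -0.0]
force: [-0.8, -2.9, 3.5]
finger_gap: 0.0204
grasp_force: 62.4
tcp [0.6022 0.0516 0.1214] cart 0.5929 -0.1175 F [-0.8 -2.9  3.5]
hub top 0 None
tyre top 2005 0.17083483944257238
sink 0.0114 short -0.0021
```

The bow has snapped over, about 2 mm past the seat. I'll raise the tool so the axle can come back up before I let go.

```bash
python3 -m handwheel '1 0 0 -0.003 0; 1 0 0 -0.006 0; 1 0 0 -0.009 0; 1 0 0 -0.011 0; 1 0 0 -0.011 0'; python3 m.py
```

```text
time: 15.57
tool_pos: [0.6022, 0.0517, 0.1329]
eef_rot: [0.601, 0.799, -0.0, -0.0]
force: [-2.0, -2.7, 0.9]
finger_gap: 0.0204
grasp_force: 60.1
tcp [0.6022 0.0517 0.1329] cart 0.5929 -0.1174 F [-2.  -2.7  0.9]
hub top 0 None
tyre top 1971 0.18151015176638757
sink 0.0007 short -0.0012
```

```bash
python3 -m handwheel '0.7 0 0 0 0; 0.55 0 0 0 0; 0.45 0 0 0 0; 0.4 0 0 0 0; 0.4 0 0 0 0; 0.4 0 0 -0.02 0; 0.4 0 0 -0.06 0; 0.4 0 0 -0.1 0; 0.4 -0.03 0 -0.1 0; 0.4 -0.04 0 -0.1 0; 0.4 -0.04 0 -0.1 0; 0.4 -0.04 0 -0.1 0'
python3 - <<'E'
from m import *
p=np.linalg.inv(s['T'])@np.append(ex*.5885-ey*.1176+[0,0,.14],1); u,v=int(s['fx']*p[0]/p[2]+s['cx']),int(s['fy']*p[1]/p[2]+s['cy'])
q=snap('scene'); p=np.linalg.inv(q['T'])@np.append(ex*.5885-ey*.1176+[0,0,.13],1); a,b=int(q['fx']*p[0]/p[2]+q['cx']),int(q['fy']*p[1]/p[2]+q['cy'])
cv2.imwrite('pics/f.png',np.hstack([cv2.resize(s['image'][max(0,v-50):max(0,v-50)+100,u-50:u+50],(400,400),interpolation=cv2.INTER_CUBIC),cv2.resize(q['image'][b-40:b+40,a-40:a+40],(400,400),interpolation=cv2.INTER_CUBIC)])[...,::-1])
k=(abs(X-.5885-.003)<.015)&(abs(Y+.1176)<.006)&(Z>.137)&(Z<.2)
print('loop',k.sum(),'X',X[k].min(),X[k].max(),'Y',Y[k].min(),Y[k].max(),'Z',np.percentile(Z[k],[2,50,98]))
E
```

```text
time: 16.62
tool_pos: [0.6128, 0.0134, 0.2315]
eef_rot: [0.602, 0.799, -0.001, -0.001]
force: [-0.1, 0.3, -0.3]
finger_gap: 0.0516
grasp_force: 0.0
tcp [0.6128 0.0134 0.2315] cart 0.5924 -0.1571 F [-0.1  0.3 -0.3]
hub top 139 0.1347960853039676
tyre top 380 0.18245586440969394
sink -0.0003 short 0.0964
loop 320 X 0.5817932378440053 0.6026687910098327 Y -0.11879673238318385 -0.1125558169450133 Z [0.13821261 0.15969473 0.16154167]
```

View pics/f.png

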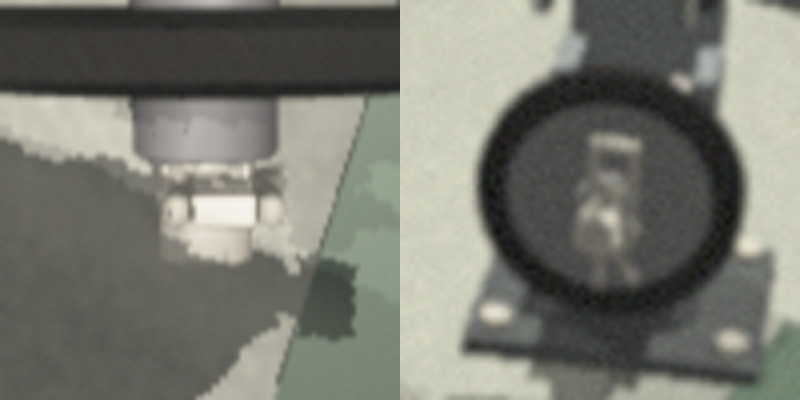

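The cotter's loop stands across the axle at (225,210) in the left panel, just outside the hub end. The right panel shows both legs below the axle. The loop top is at 161 mm, so the seat is about 1 mm below the hole's centre. I'll check the hub end once more and hand in.

Run:
```python
from m import *
k=(abs(X-.5885)<.012)&(abs(X-.5885)>.008)&(Z>.126)&(Z<.137)&(Y<-.1)&(Y>-.116); e=np.percentile(Y[k],1); print('hub end',e)
if e>-.1125: print(manip.hand_in())
```

```text
tcp [0.6127 0.0148 0.2312] cart 0.5928 -0.1556 F [ 0.4 -0.1 -0.1]
hub top 138 0.13472541432735588
tyre top 373 0.18240710734143137
sink -0.0002 short 0.0962
hub end -0.11505520825257702
```

Run:
```python
from m import *
k=(X>.5745)&(X<.579)&(Z>.122)&(Z<.134)&(Y<-.1)&(Y>-.125); e=np.percentile(Y[k],[1,5,50]); print('hub end',e,k.sum())
if e[0]>-.1125: print(manip.hand_in())
```

```text
tcp [0.6128 0.015  0.2313] cart 0.593 -0.1555 F [0.3 0.4 0.5]
hub top 140 0.13487622617138398
tyre top 385 0.18247276191772277
sink -0.0003 short 0.0963
hub end [-0.12238252 -0.11711169 -0.10613825] 75
```

Run:
```python
from m import *
def f(c,n):
    X=c@ex;Y=c@ey;Z=c[...,2]; k=(Z>.172)&(Z<.19)&(abs(X-.5885)<.03)&(Y>-.13)&(Y<-.05); print(n,np.percentile(Y[k],[2,50,98]).round(4))
    k=(X>.5745)&(X<.579)&(Z>.122)&(Z<.134)&(Y<-.1)&(Y>-.125); print(np.percentile(Y[k],[1,5,50]).round(4),k.sum())
f(c,'now'); f(cloud(pickle.load(open('w2.pkl','rb'))),'before')
```

```text
tcp [0.613  0.0149 0.2316] cart 0.5931 -0.1557 F [0.2 1.2 0.4]
hub top 137 0.13480321361545367
tyre top 399 0.1824471906800444
sink -0.0002 short 0.0965
now [-0.0946 -0.0875 -0.0811]
[-0.124  -0.1212 -0.1063] 83
before [-0.0945 -0.0875 -0.0812]
[-0.1215 -0.1152 -0.1058] 84
```

The wheel hasn't moved: the tyre is at -0.0875 both before and after, so it is still home. Handing in.

```bash
python3 -c "
from rig import manip
print(manip.hand_in())"
```

```text
the job is handed in; nothing more can be done
None
```

I handed in the job, but the hand-in returned no verdict: by my measurements the wheel is home, the cotter is snapped over with its seat about 1 mm below the hole's centre, the axle is back up, the gripper has let go, and the arm was kept clear of the screwdriver, tin and doll.

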